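# Find the binding lid on the parts organiser

## Task

One of the three hinged lids on the parts organiser binds partway down. Swing all three lids down gently: two go fully shut, and the bad one must be brought down to where it binds but never forced. Once all three are down, swing the one that binds back up to stand wide open, about upright, so it can be repaired, leaving the two good ones fully shut and the things lying round about undisturbed.

Things in the scene. Friction and masses are not known exactly. Their poses are not given: they have to be found in the camera images.
- organiser: parts organiser fixed to the desk: plate 112 x 236 x 4 mm with three grey open bins in a row along its y (75 mm apart; each 60 deep in x, 62 wide, rim at z = 46) and a closed hinge housing 32 mm deep, 46 high behind each. Origin under the middle bin's line; x points from bins to housings (away from the robot), z up. Bin fronts at x = -45, hinge axes at x = 15, z = 48 mm.
- lid_left (a joint): angle (rad) of the left (+y) bin's white lid: 0 = fully shut, grows as the front edge rises; 1.57 = upright, end stop 1.8. Starts at 0.75 to 1.0 and stays where it is left; a sound hinge needs 1 to 3 N at the grip all the way
- lid_middle (a joint): the same for the middle bin's lid. In one of the three lids, not known which, the heel of the lid inside the hinge housing meets a bent stop between 0.3 and 0.6 rad: below that the resistance at the grip climbs steeply (1 N or more per mm)
- lid_right (a joint): the same for the right (-y) bin's lid. In whichever lid binds, 5 to 10 N at the grip is enough to feel it; more than about 17 N at the grip (60 N at the heel in the housing) bends the hinge
- lid_left_grip (a point): centre of the black barrel grip (14 mm diameter, 16 long, axis parallel to the hinge) on a stem 9 mm wide before the left lid's front edge; 78 mm from the hinge axis, 18 mm beyond the 4 mm thick panel. Can be pinched across its flat ends from above by the fingertips; turns between them as the lid swings. x points towards the hinge, y along it
- lid_middle_grip (a point): the same for the middle lid
- lid_right_grip (a point): the same for the right lid
- lid_left_hinge (a point): point on the left lid's hinge axis, 78 mm behind its grip
- lid_middle_hinge (a point): the same for the middle lid
- lid_right_hinge (a point): the same for the right lid
- marker: bystander: felt marker 14 x 133 x 16 mm lying on the desk in front of the organiser; origin under its middle
- flux_tin: bystander: round tin, 50 mm diameter, 20 mm high, right of the organiser; origin under its middle
- green_board: bystander: small green circuit board 56 x 76 x 19 mm, right of the organiser; origin under its middle
- kapton_roll: bystander: small tape roll 49 mm diameter, 12 mm high, behind and right of the organiser; origin under its middle

How it is judged:
On the way:
1. all three lids are down together: two fully shut (under 0.06 rad), the third lowered to where it binds (under 0.65 rad) (((value of joint each of lid_middle, lid_right below 0.06 rad and value of joint lid_left between 0.1 and 0.65 rad) or (value of joint each of lid_left, lid_right below 0.06 rad and value of joint lid_middle between 0.1 and 0.65 rad) or (value of joint each of lid_left, lid_middle below 0.06 rad and value of joint lid_right between 0.1 and 0.65 rad))), for 0.2 s.
At the end, for the whole second after the job is handed in: two lids are fully shut (under 0.06 rad), the lid that binds stands open at 1.3 rad or more, and all lids are at rest (((value of joint each of lid_middle, lid_right below 0.06 rad and value of joint lid_left above 1.3 rad) or (value of joint each of lid_left, lid_right below 0.06 rad and value of joint lid_middle above 1.3 rad) or (value of joint each of lid_left, lid_middle below 0.06 rad and value of joint lid_right above 1.3 rad)) and velocity of joint lid_left between -0.05 and 0.05 rad/s and velocity of joint lid_middle between -0.05 and 0.05 rad/s and velocity of joint lid_right between -0.05 and 0.05 rad/s); the robot touches nothing.
It fails at once if a lid is forced against its bind (more than 60 N at its hinge knuckle, which is about 17 N at the grip) (contact force between any of heel_left, heel_middle, heel_right and anything else above 60 N).
It fails at once if a bystander is pushed more than 25 mm (distance of any of marker, flux_tin, green_board, kapton_roll from where it was at the start of the episode above 0.025 m).
It also fails if it takes over 72 s, if anything falls off the work surface, if the arm or the gripper's body presses on something with over 40 N, if the wrist force passes 120 N, or if a joint passes its speed limit or range.

## Robot

A 6-joint arm with a two-finger parallel gripper is mounted at the origin on a cart in front of the work surface, level with it; the furniture and walls round the work are solid. World frame = base frame: x ahead of the robot, y to its left, z up, the work surface at z = 0. Lengths are in m, angles in rad, forces in N, time in s.
With the tool pointing down it reaches from about 0.325 to 0.85 m from the base axis. Payload 4.4 kg.
Tool frame: the origin (TCP) lies at the centre of the arm's flange, where the gripper is bolted on; the fingertips stand 199 mm ahead of it and the grasp point (between the pads) lies 180 mm ahead of it (bot.grip_depth is the distance from the TCP to the grasp point, in m); z points along the fingers, y is the line along which they close (so a half turn about z gives the same grasp; the last joint's range is limited). The gripper opens to 94 mm and grips with 3 to 60 N. Pads are 16 mm wide; open, the fingers measure 119 mm over their backs; the gripper's body (75 mm by 177 mm) begins 78 mm behind the grasp point.
Start: joints at [-1.391, 0.207, 1.542, -0, 1.393, -0.15], TCP at [0.186, -0.544, 0.405] pointing down, gripper open.
Joint ranges: [-2.73, 2.73], [-0.86, 2.22], [0.23, 2.46], [-1.11, 4.25], [0.08, 2.63], [-2.82, 2.82]. Speed limits (rad/s): [2.79, 2.79, 3.14, 3.14, 3.14, 3.14].

## Interface

Orientations are given as [roll, pitch, yaw] about the fixed x, y, z axes, in that order (R = Rz(yaw) Ry(pitch) Rx(roll)).
In Python, from bench import bot gives the robot as it stands.
- The arm moves only by the tool play_rows, never from a script. Its argument "increments" is a list that holds one entry, the list of rows, each a list of 6 numbers: the shift along the tool's x, y, z in units of 50 mm (1.0 is 50 mm), then the turn, a rotation vector about the tool's x, y, z in units of 8 degrees (1.0 is 8 degrees). In form: [[[dx, dy, dz, rx, ry, rz], ...]]. A call has 1 to 12 rows; each row is the pose to reach, as a shift and turn from the pose commanded when the call began, along the tool's axes at that moment; what a row does not reach only later rows make up. A row lasts 1/10 s, in which the tool goes at most 50 mm and 8.59 degrees, less where a joint would pass 70% of its speed; a pose out of reach is approached as far as the arm can. A call with a gripper value outside its range is refused whole. "jaw" is the finger opening in mm, from 0 to 94, set as the call begins (left out, the last holds). The fingers move at their own pace and stop on an object; "grip_force" is the grip in N (left out, the last holds). Time passes only in rows, so rows that repeat a pose let the fingers close. It gives the time, the measured TCP pose, the force, the opening and the grip force at its end, in the units of the state.
- bot.observe(): the state, without advancing time (a new reading comes with each control period).
- bot.capture(name): name is "side" or "top" or "wrist"; returns a dict with "color" (384x512x3 uint8, red, green, blue), "mtx" (3x3 intrinsics, pixels), "extrinsics" (4x4, takes a point from camera to world coordinates); the wrist camera has in their place "tool_from_camera" (4x4, takes a point from camera to tool coordinates, whose origin is the TCP and whose axes are the flange's). Camera axes: x right, y down, z forward; pixel columns grow to the right and rows downward; lengths in m; the calibration is good to about 2 mm. The wrist camera is an equidistant fisheye: a pixel r from the principal point sees the ray r / f radians off the axis. A picture is of the moment at which its call begins: read the wrist's pose just before it. There is no depth.
- bot.hand_in(): hands the job in; it is judged then, once.
The state is a dict: "clock": time; "q": joint angles; "joint_velocities": joint speeds; "joint_torque": joint torques, N m; "ee_pos": TCP position; "eef_rot": TCP orientation; "force": force on the tool from outside, world axes, zero at the start; "moment": the same for the moment, N m; "gripper_width": opening from 0.0 (shut) to 1.0 (fully open); "gripper_force": force on a finger pad.
Only numpy, scipy, OpenCV 4.12 (cv2) and the standard library are available. Lean on these libraries where they do the work, as an engineer would, in place of code of your own. Each camera call takes 0.05 s, during which the arm holds its last target. There are 200 camera calls.

## Working session

There is one attempt and no reset: what is moved stays moved. The work goes in short steps, Python scripts to look and compute and a tool call to move; the robot and the scene stay as the last step left them, time stands still between calls to the robot, and variables do not carry over. Pictures are saved under pics/ and viewed, at most 10 in all, crops included, and the job is handed in when it is done.

Besides the shell and the picture viewer there is one more tool, called as name(argument=value, ...) on one line, values as JSON. play_rows: Moves the arm, as the interface text tells. Its arguments: {"type":"object","properties":{"increments":{"type":"array"},"jaw":{"type":"number"},"grip_force":{"type":"number"}},"required":["increments"]}

```bash
mkdir -p pics; ls; python3 - <<'E'
from bench import bot
import cv2,numpy as np
print(bot.observe())
for n in ("side","top"):
    c=bot.capture(n); cv2.imwrite(f"pics/{n}0.png",c["color"][:,:,::-1]); print(n,c["mtx"].tolist(),np.round(c["extrinsics"],4).tolist())
E
```

```text
pics
{'clock': 0.0, 'q': array([-1.39151061e+00,  2.07429487e-01,  1.54289301e+00, -1.82010582e-08,
        1.39349351e+00, -1.50507254e-01]), 'joint_velocities': array([ 6.58040015e-04,  1.10552460e-03, -9.16585909e-04, -4.88323299e-04,
        7.22090162e-04, -4.25861499e-05]), 'joint_torque': array([-1.43833227e-04, -3.70882702e+01, -2.81416368e+01,  6.96496689e-02,
        3.58067919e-02, -1.85412719e-04]), 'ee_pos': array([ 0.18613571, -0.54367719,  0.40351383]), 'eef_rot': array([-3.13939443e+00, -3.33350477e-04,  3.29792609e-01]), 'force': array([ 0.50464679, -0.12662791, -0.2595559 ]), 'moment': array([ 0.03358961, -0.00802352,  0.03358673]), 'gripper_force': 0.0, 'gripper_width': 0.99913620272649}
side [[355.2278426483718, 0.0, 255.1766298275952], [0.0, 355.2278426483718, 193.75371754908795], [0.0, 0.0, 1.0]] [[0.9995, 0.0298, -0.0116, 0.5339], [0.0234, -0.433, 0.9011, -0.9333], [0.0218, -0.9009, -0.4334, 0.4313], [0.0, 0.0, 0.0, 1.0]]
top [[399.6369199852238, 0.0, 251.25872038933613], [0.0, 399.6369199852238, 196.26763014808992], [0.0, 0.0, 1.0]] [[0.0073, -0.9944, 0.1053, 0.4234], [-0.9996, -0.0043, 0.0293, -0.1693], [-0.0287, -0.1055, -0.994, 1.081], [0.0, 0.0, 0.0, 1.0]]
```

View pics/side0.png

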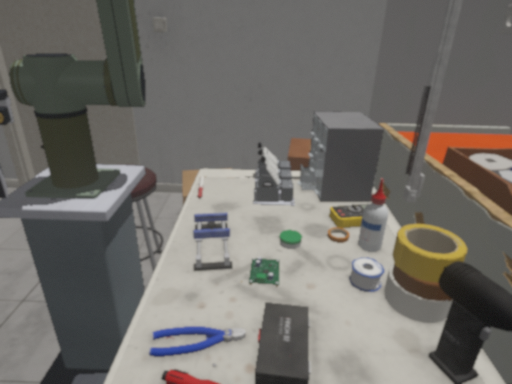

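View pics/top0.png

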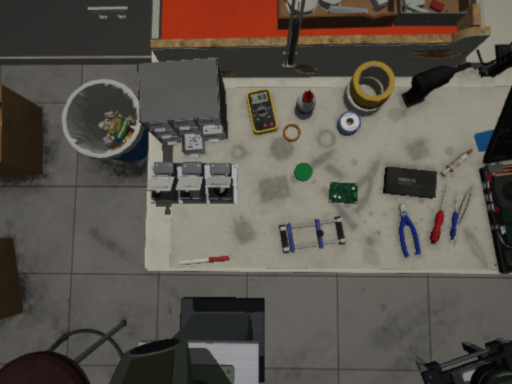

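The side view shows the organiser end-on at about (270,180), with the lids partly open. In the top view the organiser is at cols 150–238, rows 163–203, and the marker is at (205,260). Next I'll enlarge the organiser in both views.

```bash
python3 - <<'E'
import cv2,numpy as np
t=cv2.imread("pics/top0.png")[150:215,140:245]; s=cv2.imread("pics/side0.png")[130:215,240:320]
t=cv2.resize(t,None,fx=7,fy=7,interpolation=cv2.INTER_CUBIC)
cv2.imwrite("pics/t1.png",t); cv2.imwrite("pics/s1.png",cv2.resize(s,None,fx=7,fy=7,interpolation=cv2.INTER_CUBIC))
E
```

```text
(no output)
```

View pics/t1.png

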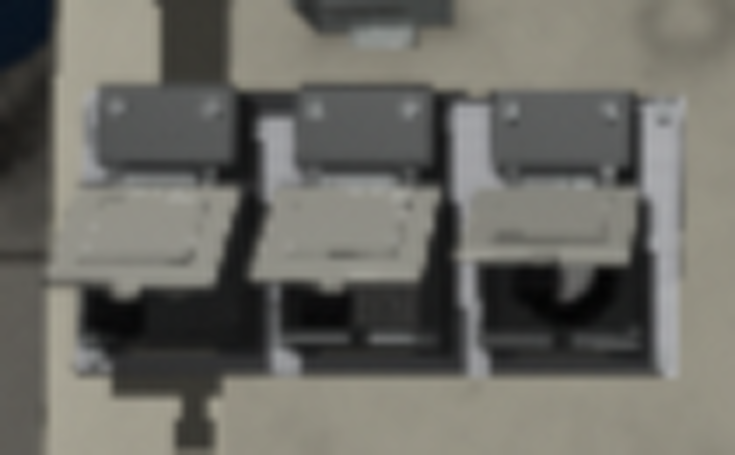

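View pics/s1.png

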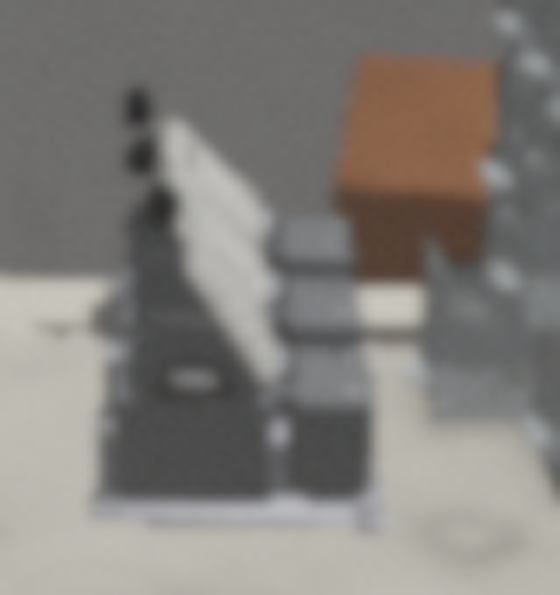

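```bash
cat > h.py <<'E'
import numpy as np,cv2
from bench import bot
def ray(c,uv):
    d=np.linalg.inv(c["mtx"])@[uv[0],uv[1],1]; E=np.array(c["extrinsics"]); return E[:3,3],E[:3,:3]@d
def onz(c,uv,z):
    o,d=ray(c,uv); return o+d*(z-o[2])/d[2]
def ony(c,uv,y):
    o,d=ray(c,uv); return o+d*(y-o[1])/d[1]
E
python3 - <<'E'
from h import *
t=bot.capture("top"); s=bot.capture("side")
T=lambda u,v:((u+.5)/7-.5+140,(v+.5)/7-.5+150)
S=lambda u,v:((u+.5)/7-.5+240,(v+.5)/7-.5+130)
for n,p,z in [("plateR rear",(684,97),.004),("plateR front",(678,376),.004),("plateL rear",(90,92),.004),("plateL front",(77,374),.004),
 ("hL rl",(97,86),.046),("hL rr",(237,86),.046),("hM rl",(299,87),.046),("hM rr",(434,87),.046),("hR rl",(491,91),.046),("hR rr",(636,91),.046),("hR fr",(636,170),.046),("hL fl",(97,165),.046),
 ]: print(n,np.round(onz(t,T(*p),z),4))
for n,p,y in [("gL",(137,103),.075),("gM",(140,157),0),("gR",(160,205),-.075)]: print(n,np.round(ony(s,S(*p),y+.01),4))
for p in [(105,500),(365,517)]: print(np.round(onz(s,S(*p),.004),4))
E
```

```text
plateR rear [ 0.6278 -0.0987  0.004 ]
plateR front [ 0.5182 -0.0975  0.004 ]
plateL rear [0.6293 0.1355 0.004 ]
plateL front [0.5179 0.1369 0.004 ]
hL rl [0.6236 0.121  0.046 ]
hL rr [0.6237 0.0677 0.046 ]
hM rl [0.6234 0.0442 0.046 ]
hM rr [ 0.6234 -0.007   0.046 ]
hR rl [ 0.622  -0.0286  0.046 ]
hR rr [ 0.6221 -0.0833  0.046 ]
hR fr [ 0.592  -0.0837  0.046 ]
hL fl [0.5934 0.12   0.046 ]
gL [0.5291 0.085  0.1054]
gM [0.5312 0.01   0.1071]
gR [ 0.5393 -0.065   0.1145]
[ 0.5219 -0.0896  0.004 ]
[ 0.6202 -0.0973  0.004 ]
```

The organiser sits at about (0.573, 0.019) with yaw near −0.008. The hinge line is near x = 0.588, and the bin lines are at y ≈ 0.094, 0.019 and −0.056. I'll move above the right lid and look with the wrist camera.

play_rows(increments=[[[0.4,-0.3,0,0,0,0.1],[1.1,-0.9,0,0,0,0.3],[2.0,-1.6,0,0,0,0.55],[2.9,-2.3,0,0,0,0.8],[3.8,-3.0,0,0,0,1.0],[4.7,-3.7,0,0,0,1.25],[5.6,-4.4,0,0,0,1.5],[6.5,-5.1,0,0,0,1.75],[7.4,-5.8,0,0,0,2.0],[8.2,-6.5,0,0,0,2.2],[8.8,-7.0,0,0,0,2.4],[9.1,-7.2,0,0,0,2.42]]], jaw=34, grip_force=5)

```text
clock: 1.4
ee_pos: [0.4956, -0.0616, 0.4047]
eef_rot: [3.141, -0.0, -0.008]
force: [1.1, -1.1, 0.3]
gripper_width: 0.358
gripper_force: 0.0
```

play_rows(increments=[[[0,0,0,0,0,0],[0,0,0,0,0,0],[0,0,0,0,0,0]]])

```text
clock: 1.7
ee_pos: [0.4946, -0.0644, 0.4043]
eef_rot: [3.141, 0.001, -0.009]
force: [0.3, -0.9, 0.3]
gripper_width: 0.365
gripper_force: 0.0
```

```bash
python3 - <<'E'
from h import *
o=bot.observe(); print(o["ee_pos"],o["eef_rot"],o["force"],o["clock"])
c=bot.capture("wrist"); np.savez("w1.npz",K=c["mtx"],T=c["tool_from_camera"],p=o["ee_pos"],r=o["eef_rot"],im=c["color"])
print(c["mtx"],np.round(c["tool_from_camera"],4))
cv2.imwrite("pics/w1.png",c["color"][:,:,::-1])
E
```

```text
[ 0.49464028 -0.0643852   0.40434042] [ 3.14127598e+00  9.17152928e-04 -8.78689691e-03] [ 0.25464312 -0.89158367  0.26321507] 1.7
[[297.31863964   0.         258.14220845]
 [  0.         297.31863964 193.47771792]
 [  0.           0.           1.        ]] [[-3.000e-04 -9.644e-01 -2.646e-01  7.650e-02]
 [ 1.000e+00 -4.000e-04  3.000e-04  1.200e-03]
 [-4.000e-04 -2.646e-01  9.644e-01  1.940e-02]
 [ 0.000e+00  0.000e+00  0.000e+00  1.000e+00]]
```

View pics/w1.png

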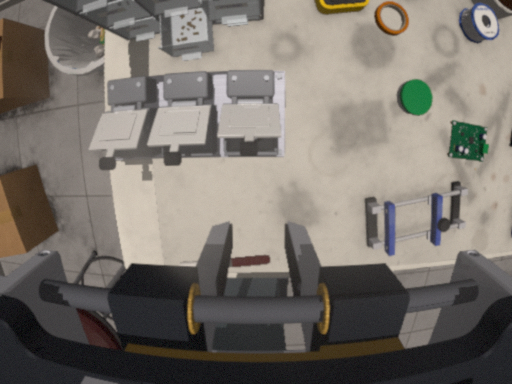

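The wrist view shows the black grips at left (108,163), middle (172,157) and right (248,147). The right housing's rear edge is at about row 71. I'll cast rays to place the hinge and the grips.

```bash
cat >> h.py <<'E'
from scipy.spatial.transform import Rotation as Ro
def wray(uv,f="w1.npz"):
    w=np.load(f);K=w["K"];T=w["T"];R=Ro.from_euler("xyz",w["r"]).as_matrix()
    a=np.array([uv[0]-K[0,2],uv[1]-K[1,2]]);r=np.hypot(*a);th=r/K[0,0]
    d=np.r_[np.sin(th)*a/r,np.cos(th)]
    return w["p"]+R@T[:3,3],R@T[:3,:3]@d
E
python3 - <<'E'
from h import *
im=np.load("w1.npz")["im"]; g=im.max(2)
s=bot.capture("side")
S=lambda u,v:((u+.5)/7-.5+240,(v+.5)/7-.5+130)
side=dict(L=S(137,103),M=S(140,157),R=S(160,205))
for n,(u,v) in dict(L=(108,163),M=(172,157),R=(248,147)).items():
    sub=(g[v-10:v+11,u-13:u+14]<60).astype(np.uint8)
    k,l,st,ce=cv2.connectedComponentsWithStats(sub); i=1+np.argmax(st[1:,4]); c=ce[i]+[u-13,v-10]
    o,d=wray(c); o2,d2=ray(s,side[n])
    A=np.stack([d,-d2],1); t=np.linalg.lstsq(A,o2-o,rcond=None)[0]; p=o+d*t[0];q=o2+d2*t[1]
    print(n,c,st[i],"tri",np.round(p,4),"gap",np.round(p-q,4))
    for hx in(.584,.588,.592):
        f=[(o+d*k) for k in np.linspace(.1,.6,5001)]; f=np.array(f); r=np.hypot(f[:,0]-hx,f[:,2]-.048); j=np.where(r<.078)[0]
        if len(j): p=f[j[0]]; print(hx,np.round(p,4),"ang",np.arctan2(p[2]-.048,hx-p[0]))
for uv in [(229,71),(273,71),(284,71),(285,156)]:
    o,d=wray(uv); z=.046 if uv[0]<280 else .004; print(uv,np.round(o+d*(z-o[2])/d[2],4))
E
```

```text
Traceback (most recent call last):
ValueError: attempt to get argmax of an empty sequence
```

```bash
python3 - <<'E'
from h import *
s=bot.capture("side")
S=lambda u,v:((u+.5)/7-.5+240,(v+.5)/7-.5+130)
side=dict(L=S(137,103),M=S(140,157),R=S(160,205))
for n,c in dict(L=(108,163),M=(172,157),R=(248,147)).items():
    o,d=wray(c); o2,d2=ray(s,side[n])
    A=np.stack([d,-d2],1); t=np.linalg.lstsq(A,o2-o,rcond=None)[0]; p=o+d*t[0];q=o2+d2*t[1]
    print(n,"tri",np.round((p+q)/2,4),"gap",np.round(p-q,4))
    f=np.array([(o+d*k) for k in np.linspace(.1,.6,5001)])
    for hx in(.584,.588,.592):
        r=np.hypot(f[:,0]-hx,f[:,2]-.048); j=np.where(r<.078)[0]
        if len(j): p=f[j[0]]; print(hx,np.round(p,4),"ang",np.arctan2(p[2]-.048,hx-p[0]))
for uv in [(229,71),(273,71),(284,71),(285,156)]:
    o,d=wray(uv); z=.046 if uv[0]<280 else .004; print(uv,np.round(o+d*(z-o[2])/d[2],4))
E
```

```text
L tri [0.5286 0.0909 0.1036] gap [-0.0008  0.      0.0002]
0.584 [0.528  0.0917 0.1022] ang 0.7688173170040141
0.588 [0.5271 0.0948 0.0967] ang 0.675344585255238
0.592 [0.5261 0.0987 0.0897] ang 0.5633622694161294
M tri [0.5314 0.0182 0.1042] gap [ 0.0004 -0.     -0.0001]
0.584 [0.5319 0.0177 0.106 ] ang 0.8386147542031264
0.588 [0.5313 0.019  0.1015] ang 0.7561594103416293
0.592 [0.5305 0.0207 0.0959] ang 0.6616548031457723
R tri [ 0.5399 -0.0568  0.1114] gap [ 0.001  -0.     -0.0001]
0.584 [ 0.5405 -0.0569  0.1127] ang 0.9787667206294086
0.588 [ 0.5402 -0.0567  0.1096] ang 0.9104328460260266
0.592 [ 0.5397 -0.0566  0.1058] ang 0.8358211441248377
(229, 71) [ 0.6207 -0.0342  0.046 ]
(273, 71) [ 0.62   -0.0836  0.046 ]
(284, 71) [ 0.6262 -0.0996  0.004 ]
(285, 156) [ 0.5162 -0.1008  0.004 ]
```

play_rows(increments=[[[0.4,-0.06,0.3,0,0,0],[0.8,-0.12,0.8,0,0,0],[0.91,-0.15,1.4,0,0,0],[0.91,-0.15,1.8,0,0,0],[0.91,-0.15,2.05,0,0,0],[0.91,-0.15,2.12,0,0,0],[0.91,-0.15,2.12,0,0,0],[0.91,-0.15,2.12,0,0,0]]])

```text
clock: 2.65
ee_pos: [0.5411, -0.0571, 0.3]
eef_rot: [3.141, -0.002, -0.009]
force: [-0.1, -0.8, 0.6]
gripper_width: 0.364
gripper_force: 0.0
```

```bash
python3 - <<'E'
from h import *
o=bot.observe(); print(o["ee_pos"],o["eef_rot"],o["force"],o["clock"])
c=bot.capture("wrist"); s=bot.capture("side")["color"][120:220,210:330]
w=c["color"][100:384,100:420]
s=cv2.resize(s,None,fx=3.3,fy=2.84); a=np.hstack([w,s[:284]]); print(a.shape)
cv2.imwrite("pics/w2.png",a[:,:,::-1])
E
```

```text
[ 0.54107224 -0.05706868  0.30004323] [ 3.14097179e+00 -2.49637519e-03 -8.70673101e-03] [-0.06184417 -0.79711546  0.58382696] 2.65
(284, 716, 3)
```

View pics/w2.png

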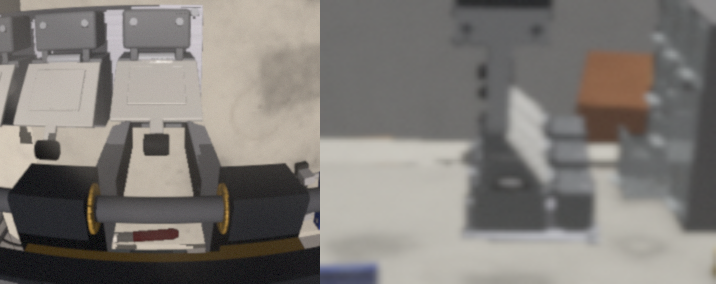

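The fingers straddle the right barrel and it's centred between them. Closing gently.

play_rows(increments=[[[0,0,0,0,0,0],[0,0,0,0,0,0],[0,0,0,0,0,0],[0,0,0,0,0,0],[0,0,0,0,0,0],[0,0,0,0,0,0]]], jaw=8, grip_force=6)

```text
clock: 3.35
ee_pos: [0.5407, -0.0562, 0.2991]
eef_rot: [-3.141, -0.0, -0.008]
force: [-1.3, 3.7, 3.9]
gripper_width: 0.171
gripper_force: 6.0
```

play_rows(increments=[[[-0.05,0,0.04,0,0,0],[-0.12,0,0.1,0,0,0],[-0.18,0,0.16,0,0,0],[-0.24,0,0.22,0,0,0],[-0.29,0,0.28,0,0,0],[-0.34,0,0.34,0,0,0],[-0.34,0,0.34,0,0,0]]])

```text
clock: 4.05
ee_pos: [0.523, -0.0562, 0.2805]
eef_rot: [-3.141, 0.001, -0.008]
force: [0.6, 4.9, -1.3]
gripper_width: 0.167
gripper_force: 6.0
```

play_rows(increments=[[[-0.02,-0.02,0.03,0,0,0],[-0.04,-0.02,0.06,0,0,0],[-0.065,-0.02,0.095,0,0,0],[-0.065,-0.02,0.095,0,0,0]]])

```text
clock: 4.45
ee_pos: [0.5202, -0.0557, 0.2767]
eef_rot: [3.141, 0.0, -0.008]
force: [-0.8, 1.6, 0.9]
gripper_width: 0.166
gripper_force: 6.0
```

play_rows(increments=[[[-0.02,0,0.035,0,0,0],[-0.04,0,0.07,0,0,0],[-0.04,0,0.07,0,0,0]]])

```text
clock: 4.75
ee_pos: [0.5182, -0.0557, 0.2731]
eef_rot: [3.141, 0.0, -0.008]
force: [0.2, 0.9, 1.3]
gripper_width: 0.166
gripper_force: 6.0
```

play_rows(increments=[[[-0.02,0,0.035,0,0,0],[-0.04,0,0.07,0,0,0],[-0.04,0,0.07,0,0,0]]])

```text
clock: 5.05
ee_pos: [0.5163, -0.0556, 0.2696]
eef_rot: [3.141, -0.0, -0.008]
force: [-0.2, -0.2, 0.0]
gripper_width: 0.167
gripper_force: 6.0
```

play_rows(increments=[[[-0.015,0,0.035,0,0,0],[-0.03,0,0.075,0,0,0],[-0.03,0,0.075,0,0,0]]])

```text
clock: 5.35
ee_pos: [0.5147, -0.0556, 0.2658]
eef_rot: [3.141, 0.0, -0.008]
force: [-1.7, -0.1, 0.7]
gripper_width: 0.169
gripper_force: 6.0
```

play_rows(increments=[[[-0.015,0,0.035,0,0,0],[-0.03,0,0.075,0,0,0],[-0.03,0,0.075,0,0,0]]])

```text
clock: 5.65
ee_pos: [0.5132, -0.0555, 0.262]
eef_rot: [3.141, 0.0, -0.008]
force: [-0.7, -1.4, 0.2]
gripper_width: 0.168
gripper_force: 6.0
```

play_rows(increments=[[[-0.012,0,0.035,0,0,0],[-0.024,0,0.075,0,0,0],[-0.024,0,0.075,0,0,0]]])

```text
clock: 5.95
ee_pos: [0.512, -0.0555, 0.2583]
eef_rot: [3.141, 0.0, -0.008]
force: [-1.2, -2.2, 0.6]
gripper_width: 0.17
gripper_force: 6.0
```

play_rows(increments=[[[-0.01,0,0.04,0,0,0],[-0.025,0,0.09,0,0,0],[-0.035,0,0.14,0,0,0],[-0.045,0,0.19,0,0,0],[-0.045,0,0.19,0,0,0]]])

```text
clock: 6.45
ee_pos: [0.5098, -0.0554, 0.2486]
eef_rot: [3.141, 0.0, -0.008]
force: [-0.2, -3.5, -0.6]
gripper_width: 0.169
gripper_force: 6.0
```

play_rows(increments=[[[-0.005,0,0.04,0,0,0],[-0.01,0,0.08,0,0,0],[-0.015,0,0.13,0,0,0],[-0.02,0,0.17,0,0,0],[-0.02,0,0.17,0,0,0]]])

```text
clock: 6.95
ee_pos: [0.5089, -0.0554, 0.2402]
eef_rot: [3.141, -0.0, -0.008]
force: [-0.7, -3.6, -0.8]
gripper_width: 0.173
gripper_force: 6.0
```

play_rows(increments=[[[0,0.02,0.03,0,0,0],[0,0.02,0.06,0,0,0],[0,0.02,0.06,0,0,0]]])

```text
clock: 7.25
ee_pos: [0.5088, -0.0559, 0.2373]
eef_rot: [-3.14, 0.0, -0.008]
force: [-0.2, 0.4, -0.5]
gripper_width: 0.168
gripper_force: 6.0
```

play_rows(increments=[[[0,0.02,0.03,0,0,0],[0,0.02,0.05,0,0,0],[0,0.02,0.05,0,0,0]]])

```text
clock: 7.55
ee_pos: [0.5087, -0.0565, 0.2348]
eef_rot: [-3.139, 0.001, -0.008]
force: [0.0, 4.6, 0.3]
gripper_width: 0.17
gripper_force: 6.0
```

play_rows(increments=[[[0,-0.01,0.02,0,0,0],[0,-0.01,0.04,0,0,0],[0,-0.01,0.04,0,0,0]]])

```text
clock: 7.85
ee_pos: [0.5088, -0.0563, 0.2328]
eef_rot: [-3.14, 0.0, -0.008]
force: [-0.2, 5.1, 1.1]
gripper_width: 0.168
gripper_force: 6.0
```

play_rows(increments=[[[0,0,0.02,0,0,0],[0,0,0.04,0,0,0],[0,0,0.04,0,0,0]]])

```text
clock: 8.15
ee_pos: [0.5088, -0.0563, 0.2308]
eef_rot: [-3.14, 0.0, -0.008]
force: [-0.3, 4.9, 0.3]
gripper_width: 0.168
gripper_force: 6.0
```

The vertical force hasn't risen, so I'll check that the lid is following.

```bash
python3 - <<'E'
from h import *
o=bot.observe(); print(o["ee_pos"],o["force"],o["moment"],o["clock"])
w=bot.capture("wrist")["color"][100:384,100:420]; s=bot.capture("side")["color"][140:200,240:320]
s=cv2.resize(s,(400,300),interpolation=cv2.INTER_CUBIC); a=np.hstack([cv2.resize(w,(338,300)),s])
cv2.imwrite("pics/w3.png",a[:,:,::-1])
E
```

```text
[ 0.50876388 -0.05629419  0.23078297] [-0.29778032  4.93911433  0.31573272] [1.03729075 0.12565733 0.04008167] 8.15
```

View pics/w3.png

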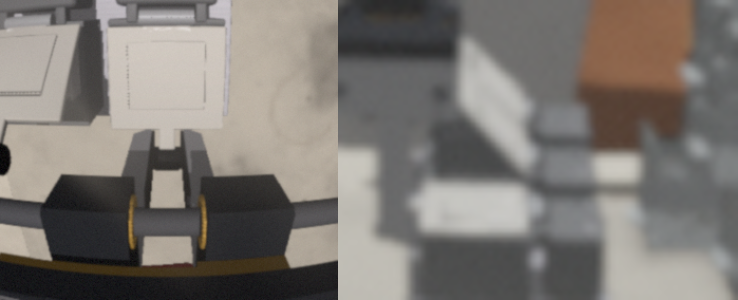

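The right lid is almost flat and still held between the fingers. I'll keep going until it meets the stop.

play_rows(increments=[[[0,-0.01,0.02,0,0,0],[0,-0.01,0.04,0,0,0],[0,-0.01,0.04,0,0,0]]])

```text
clock: 8.55
ee_pos: [0.509, -0.0561, 0.2296]
eef_rot: [-3.141, 0.0, -0.008]
force: [-2.6, 4.4, 5.5]
gripper_width: 0.17
gripper_force: 6.0
```

play_rows(increments=[[[0,0,0.02,0,0,0],[0,0,0.04,0,0,0],[0,0,0.04,0,0,0]]])

```text
clock: 8.85
ee_pos: [0.5093, -0.0561, 0.2281]
eef_rot: [-3.141, -0.001, -0.008]
force: [-2.8, 4.9, 7.1]
gripper_width: 0.167
gripper_force: 6.0
```

The stop is felt at about 7 N with TCP z ≈ 0.230, so the right lid is sound and shut. I'll release it and move to the middle lid.

play_rows(increments=[[[0,0,0,0,0,0],[0,0,0,0,0,0],[0,0,0,0,0,0],[0,0,0,0,0,0],[0,0,-0.4,0,0,0],[0,0,-1.0,0,0,0],[0,0,-1.7,0,0,0],[0,0,-2.1,0,0,0],[0,0,-2.1,0,0,0]]], jaw=34)

```text
clock: 9.75
ee_pos: [0.5104, -0.0569, 0.3357]
eef_rot: [3.139, -0.008, -0.008]
force: [-0.4, -0.4, 0.1]
gripper_width: 0.359
gripper_force: 0.0
```

play_rows(increments=[[[0.1,-0.3,0,0,0,0],[0.2,-0.8,0,0,0,0],[0.35,-1.3,0,0,0,0],[0.44,-1.5,0,0,0,0],[0.44,-1.5,0,0,0,0],[0.44,-1.5,0.3,0,0,0],[0.44,-1.5,0.7,0,0,0],[0.44,-1.5,0.85,0,0,0],[0.44,-1.5,0.85,0,0,0]]])

```text
clock: 10.65
ee_pos: [0.5306, 0.0178, 0.2878]
eef_rot: [-3.141, 0.004, -0.009]
force: [-0.1, -0.7, -0.2]
gripper_width: 0.359
gripper_force: 0.0
```

```bash
python3 - <<'E'
from h import *
o=bot.observe(); print(o["ee_pos"],o["force"],o["moment"],o["clock"])
w=bot.capture("wrist")["color"][100:384,100:420]; s=bot.capture("side")["color"][120:200,240:320]
s=cv2.resize(s,(400,400),interpolation=cv2.INTER_CUBIC); a=np.hstack([cv2.resize(w,(400,400)),s])
cv2.imwrite("pics/w4.png",a[:,:,::-1])
E
```

```text
[0.53060855 0.01777609 0.28780649] [-0.09881068 -0.6593644  -0.2402489 ] [0.03149892 0.00444224 0.06033769] 10.65
```

View pics/w4.png

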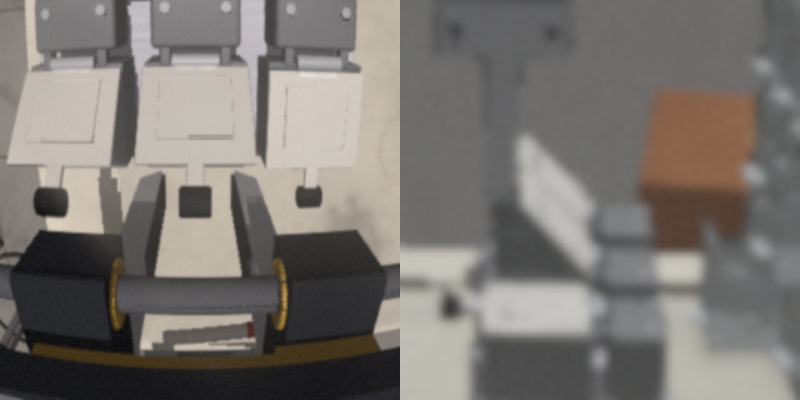

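The right lid is shut, and the middle barrel is centred between the fingers. Gripping it.

play_rows(increments=[[[0,0,0,0,0,0],[0,0,0,0,0,0],[0,0,0,0,0,0],[0,0,0,0,0,0],[0,0,0,0,0,0],[0,0,0,0,0,0]]], jaw=8, grip_force=7)

```text
clock: 11.35
ee_pos: [0.5317, 0.0188, 0.2902]
eef_rot: [-3.141, -0.001, -0.008]
force: [-0.1, 3.0, 3.4]
gripper_width: 0.17
gripper_force: 7.0
```

play_rows(increments=[[[-0.03,0,0.03,0,0,0],[-0.07,0,0.07,0,0,0],[-0.11,0,0.12,0,0,0],[-0.11,0,0.12,0,0,0]]])

```text
clock: 11.75
ee_pos: [0.5255, 0.0188, 0.2828]
eef_rot: [-3.141, 0.001, -0.008]
force: [0.9, 5.2, 0.5]
gripper_width: 0.168
gripper_force: 7.0
```

play_rows(increments=[[[-0.025,0,0.03,0,0,0],[-0.05,0,0.065,0,0,0],[-0.05,0,0.065,0,0,0]]])

```text
clock: 12.05
ee_pos: [0.5232, 0.0188, 0.2799]
eef_rot: [-3.141, 0.001, -0.008]
force: [-0.3, 5.7, 1.4]
gripper_width: 0.171
gripper_force: 7.0
```

play_rows(increments=[[[-0.02,-0.02,0.03,0,0,0],[-0.045,-0.02,0.065,0,0,0],[-0.045,-0.02,0.065,0,0,0]]])

```text
clock: 12.35
ee_pos: [0.521, 0.0193, 0.2767]
eef_rot: [3.141, 0.001, -0.008]
force: [-0.3, 2.1, 0.4]
gripper_width: 0.169
gripper_force: 7.0
```

play_rows(increments=[[[-0.02,0,0.035,0,0,0],[-0.04,0,0.065,0,0,0],[-0.04,0,0.065,0,0,0]]])

```text
clock: 12.65
ee_pos: [0.5191, 0.0193, 0.2736]
eef_rot: [3.141, 0.0, -0.008]
force: [-0.0, 1.0, 0.9]
gripper_width: 0.171
gripper_force: 7.0
```

play_rows(increments=[[[-0.02,0,0.035,0,0,0],[-0.037,0,0.068,0,0,0],[-0.037,0,0.068,0,0,0]]])

```text
clock: 12.95
ee_pos: [0.5173, 0.0194, 0.2702]
eef_rot: [3.141, 0.0, -0.008]
force: [-0.3, 0.6, 0.9]
gripper_width: 0.168
gripper_force: 7.0
```

play_rows(increments=[[[-0.017,0,0.035,0,0,0],[-0.033,0,0.07,0,0,0],[-0.033,0,0.07,0,0,0]]])

```text
clock: 13.25
ee_pos: [0.5156, 0.0194, 0.2666]
eef_rot: [3.141, 0.0, -0.008]
force: [-1.7, -1.4, 1.4]
gripper_width: 0.167
gripper_force: 7.0
```

play_rows(increments=[[[-0.015,0,0.035,0,0,0],[-0.03,0,0.072,0,0,0],[-0.03,0,0.072,0,0,0]]])

```text
clock: 13.55
ee_pos: [0.5141, 0.0195, 0.263]
eef_rot: [3.141, 0.0, -0.008]
force: [-0.2, -1.2, 0.7]
gripper_width: 0.173
gripper_force: 7.0
```

play_rows(increments=[[[-0.013,0,0.035,0,0,0],[-0.026,0,0.073,0,0,0],[-0.026,0,0.073,0,0,0]]])

```text
clock: 13.85
ee_pos: [0.5128, 0.0195, 0.2593]
eef_rot: [3.141, 0.0, -0.008]
force: [-1.2, -2.6, 0.8]
gripper_width: 0.17
gripper_force: 7.0
```

play_rows(increments=[[[-0.011,0,0.035,0,0,0],[-0.023,0,0.074,0,0,0],[-0.023,0,0.074,0,0,0]]])

```text
clock: 14.15
ee_pos: [0.5117, 0.0195, 0.2557]
eef_rot: [3.141, 0.0, -0.008]
force: [0.1, -1.8, 0.1]
gripper_width: 0.173
gripper_force: 7.0
```

play_rows(increments=[[[-0.01,0.01,0.035,0,0,0],[-0.02,0.01,0.074,0,0,0],[-0.02,0.01,0.074,0,0,0]]])

```text
clock: 14.45
ee_pos: [0.5107, 0.0193, 0.252]
eef_rot: [-3.141, 0.0, -0.008]
force: [-0.9, -1.0, 0.2]
gripper_width: 0.17
gripper_force: 7.0
```

play_rows(increments=[[[-0.009,0,0.04,0,0,0],[-0.017,0,0.075,0,0,0],[-0.017,0,0.075,0,0,0]]])

```text
clock: 14.75
ee_pos: [0.5099, 0.0193, 0.2483]
eef_rot: [-3.141, -0.0, -0.008]
force: [-0.2, -0.8, 0.4]
gripper_width: 0.168
gripper_force: 7.0
```

play_rows(increments=[[[-0.009,0,0.05,0,0,0],[-0.017,0,0.1,0,0,0],[-0.022,0,0.15,0,0,0],[-0.022,0,0.15,0,0,0]]])

```text
clock: 15.15
ee_pos: [0.5088, 0.0192, 0.2406]
eef_rot: [-3.141, 0.0, -0.008]
force: [1.1, 0.3, -1.1]
gripper_width: 0.168
gripper_force: 7.0
```

play_rows(increments=[[[0,0,0.04,0,0,0],[0,0,0.07,0,0,0],[0,0,0.1,0,0,0],[0,0,0.1,0,0,0]]])

```text
clock: 15.55
ee_pos: [0.5086, 0.0192, 0.2357]
eef_rot: [-3.141, 0.001, -0.008]
force: [-0.8, 1.2, -0.3]
gripper_width: 0.166
gripper_force: 7.0
```

play_rows(increments=[[[0,0,0.03,0,0,0],[0,0,0.06,0,0,0],[0,0,0.06,0,0,0]]])

```text
clock: 15.85
ee_pos: [0.5087, 0.0192, 0.2327]
eef_rot: [-3.141, 0.001, -0.008]
force: [-1.5, 0.5, -0.2]
gripper_width: 0.167
gripper_force: 7.0
```

play_rows(increments=[[[0,0,0.02,0,0,0],[0,0,0.04,0,0,0],[0,0,0.04,0,0,0]]])

```text
clock: 16.15
ee_pos: [0.5088, 0.0192, 0.2309]
eef_rot: [-3.141, 0.0, -0.008]
force: [-2.8, 1.5, 0.9]
gripper_width: 0.171
gripper_force: 7.0
```

play_rows(increments=[[[0,0,0.02,0,0,0],[0,0,0.04,0,0,0],[0,0,0.04,0,0,0]]])

```text
clock: 16.45
ee_pos: [0.5089, 0.0192, 0.2295]
eef_rot: [-3.141, 0.0, -0.008]
force: [-2.4, 0.9, 4.8]
gripper_width: 0.17
gripper_force: 7.0
```

play_rows(increments=[[[0,0,0.02,0,0,0],[0,0,0.035,0,0,0],[0,0,0.035,0,0,0]]])

```text
clock: 16.75
ee_pos: [0.5092, 0.0192, 0.2284]
eef_rot: [-3.141, -0.001, -0.008]
force: [-4.2, 1.9, 8.3]
gripper_width: 0.166
gripper_force: 7.0
```

play_rows(increments=[[[0,0,0,0,0,0],[0,0,0,0,0,0],[0,0,0,0,0,0],[0,0,0,0,0,0],[0,0,-0.4,0,0,0],[0,0,-1.0,0,0,0],[0,0,-1.7,0,0,0],[0,0,-2.1,0,0,0],[0,0,-2.1,0,0,0]]], jaw=34)

```text
clock: 17.65
ee_pos: [0.5104, 0.0189, 0.3359]
eef_rot: [3.141, -0.008, -0.008]
force: [0.9, 0.7, 0.3]
gripper_width: 0.362
gripper_force: 0.0
```

play_rows(increments=[[[0.1,-0.3,0,0,0,0],[0.2,-0.8,0,0,0,0],[0.33,-1.3,0,0,0,0],[0.39,-1.49,0,0,0,0],[0.39,-1.49,0,0,0,0],[0.39,-1.49,0.3,0,0,0],[0.39,-1.49,0.7,0,0,0],[0.39,-1.49,0.93,0,0,0],[0.39,-1.49,0.93,0,0,0]]])

```text
clock: 18.55
ee_pos: [0.5277, 0.0927, 0.2833]
eef_rot: [3.141, 0.005, -0.009]
force: [-0.4, 0.6, -0.5]
gripper_width: 0.364
gripper_force: 0.0
```

```bash
python3 - <<'E'
from h import *
o=bot.observe(); print(o["ee_pos"],o["force"],o["moment"],o["clock"])
w=bot.capture("wrist")["color"][100:384,100:420]; s=bot.capture("side")["color"][120:200,240:320]
s=cv2.resize(s,(400,400),interpolation=cv2.INTER_CUBIC); a=np.hstack([cv2.resize(w,(400,400)),s])
cv2.imwrite("pics/w5.png",a[:,:,::-1])
E
```

```text
[0.52773293 0.09267702 0.28332212] [-0.4317596   0.61817642 -0.53340006] [0.01012191 0.07728976 0.01334783] 18.55
```

View pics/w5.png

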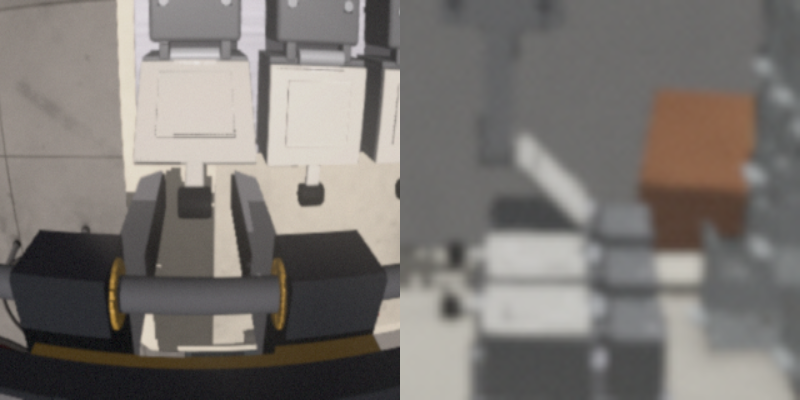

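The right and middle lids are flat shut, and the left barrel at (195,200) is centred between the fingers. The left lid must be the one that binds. I'll grip it and lower it in small steps.

play_rows(increments=[[[0,0,0,0,0,0],[0,0,0,0,0,0],[0,0,0,0,0,0],[0,0,0,0,0,0],[0,0,0,0,0,0],[0,0,0,0,0,0]]], jaw=8, grip_force=7)

```text
clock: 19.25
ee_pos: [0.5292, 0.0938, 0.2864]
eef_rot: [-3.141, -0.001, -0.008]
force: [-0.8, 3.2, 1.6]
gripper_width: 0.172
gripper_force: 7.0
```

play_rows(increments=[[[-0.025,0,0.03,0,0,0],[-0.05,0,0.06,0,0,0],[-0.05,0,0.06,0,0,0]]])

```text
clock: 19.55
ee_pos: [0.5262, 0.0938, 0.2825]
eef_rot: [-3.141, 0.0, -0.008]
force: [-0.3, 4.0, 0.5]
gripper_width: 0.167
gripper_force: 7.0
```

play_rows(increments=[[[-0.025,0,0.03,0,0,0],[-0.045,0,0.06,0,0,0],[-0.045,0,0.06,0,0,0]]])

```text
clock: 19.85
ee_pos: [0.5239, 0.0938, 0.2794]
eef_rot: [-3.141, 0.001, -0.008]
force: [-0.0, 5.7, 0.7]
gripper_width: 0.169
gripper_force: 7.0
```

play_rows(increments=[[[-0.015,-0.02,0.02,0,0,0],[-0.03,-0.02,0.042,0,0,0],[-0.03,-0.02,0.042,0,0,0]]])

```text
clock: 20.15
ee_pos: [0.5225, 0.0943, 0.2774]
eef_rot: [3.141, 0.001, -0.008]
force: [0.0, 1.5, 0.4]
gripper_width: 0.169
gripper_force: 7.0
```

play_rows(increments=[[[-0.015,0,0.02,0,0,0],[-0.029,0,0.043,0,0,0],[-0.029,0,0.043,0,0,0]]])

```text
clock: 20.45
ee_pos: [0.5212, 0.0943, 0.2754]
eef_rot: [3.141, 0.0, -0.008]
force: [-0.7, 1.2, 1.7]
gripper_width: 0.172
gripper_force: 7.0
```

play_rows(increments=[[[-0.014,0,0.02,0,0,0],[-0.028,0,0.044,0,0,0],[-0.028,0,0.044,0,0,0]]])

```text
clock: 20.75
ee_pos: [0.5198, 0.0944, 0.2732]
eef_rot: [3.141, 0.0, -0.008]
force: [-0.1, 0.3, 0.8]
gripper_width: 0.172
gripper_force: 7.0
```

play_rows(increments=[[[-0.013,0,0.02,0,0,0],[-0.026,0,0.045,0,0,0],[-0.026,0,0.045,0,0,0]]])

```text
clock: 21.05
ee_pos: [0.5185, 0.0944, 0.2709]
eef_rot: [3.141, 0.0, -0.008]
force: [0.1, -0.5, 0.5]
gripper_width: 0.172
gripper_force: 7.0
```

play_rows(increments=[[[-0.012,0,0.02,0,0,0],[-0.024,0,0.045,0,0,0],[-0.024,0,0.045,0,0,0]]])

```text
clock: 21.35
ee_pos: [0.5173, 0.0944, 0.2687]
eef_rot: [3.141, 0.0, -0.008]
force: [0.1, -1.8, 0.1]
gripper_width: 0.173
gripper_force: 7.0
```

play_rows(increments=[[[-0.011,0,0.02,0,0,0],[-0.022,0,0.045,0,0,0],[-0.022,0,0.045,0,0,0]]])

```text
clock: 21.65
ee_pos: [0.5162, 0.0945, 0.2665]
eef_rot: [3.141, 0.0, -0.008]
force: [0.3, -1.8, 1.4]
gripper_width: 0.169
gripper_force: 7.0
```

play_rows(increments=[[[-0.01,0,0.02,0,0,0],[-0.02,0,0.045,0,0,0],[-0.02,0,0.045,0,0,0]]])

```text
clock: 21.95
ee_pos: [0.5153, 0.0945, 0.2644]
eef_rot: [3.141, -0.0, -0.008]
force: [-0.4, -2.1, 3.1]
gripper_width: 0.168
gripper_force: 7.0
```

play_rows(increments=[[[-0.01,0,0.02,0,0,0],[-0.019,0,0.045,0,0,0],[-0.019,0,0.045,0,0,0]]])

```text
clock: 22.25
ee_pos: [0.5145, 0.0945, 0.2625]
eef_rot: [3.141, -0.001, -0.008]
force: [-0.6, -2.4, 4.6]
gripper_width: 0.168
gripper_force: 7.0
```

The resistance is climbing (0.1, 1.4, 3.1, 4.6 N), which is the bind. One more small step to confirm it.

play_rows(increments=[[[-0.005,0,0.015,0,0,0],[-0.01,0,0.025,0,0,0],[-0.01,0,0.025,0,0,0],[-0.01,0,0.025,0,0,0]]])

```text
clock: 22.65
ee_pos: [0.5141, 0.0945, 0.2617]
eef_rot: [3.141, -0.001, -0.008]
force: [-1.5, -2.2, 6.9]
gripper_width: 0.169
gripper_force: 7.0
```

The bind is confirmed at about 6.9 N, with the lid near 0.41 rad. All three lids are down. I'll regrip nearer the fingertips, so they clear the panel when it stands upright.

play_rows(increments=[[[0,0,0,0,0,0],[0,0,0,0,0,0],[0,0,0,0,0,0],[0,0,-0.06,0,0,0],[0,0,-0.13,0,0,0],[0,0,-0.13,0,0,0]]], jaw=34)

```text
clock: 23.25
ee_pos: [0.5142, 0.0947, 0.268]
eef_rot: [-3.141, -0.001, -0.008]
force: [0.1, 0.0, 0.5]
gripper_width: 0.361
gripper_force: 0.0
```

play_rows(increments=[[[0,0,0,0,0,0],[0,0,0,0,0,0],[0,0,0,0,0,0],[0,0,0,0,0,0],[0,0,0,0,0,0],[0,0,0,0,0,0]]], jaw=8, grip_force=14)

```text
clock: 23.85
ee_pos: [0.5138, 0.0945, 0.2673]
eef_rot: [3.141, 0.0, -0.008]
force: [-0.4, -1.0, 1.2]
gripper_width: 0.17
gripper_force: 14.0
```

```bash
python3 - <<'E'
import numpy as np
f=lambda t:np.array([-78*np.cos(t),-78*np.sin(t)])/50
for t in np.arange(.41,1.56,.06): print(round(t,2),np.round(f(t)-f(.41),3))
E
```

```text
0.41 [0. 0.]
0.47 [ 0.04  -0.085]
0.53 [ 0.085 -0.167]
0.59 [ 0.134 -0.246]
0.65 [ 0.189 -0.322]
0.71 [ 0.248 -0.395]
0.77 [ 0.311 -0.464]
0.83 [ 0.378 -0.529]
0.89 [ 0.449 -0.59 ]
0.95 [ 0.523 -0.647]
1.01 [ 0.601 -0.699]
1.07 [ 0.682 -0.747]
1.13 [ 0.765 -0.789]
1.19 [ 0.851 -0.826]
1.25 [ 0.939 -0.859]
1.31 [ 1.028 -0.885]
1.37 [ 1.12  -0.907]
1.43 [ 1.212 -0.923]
1.49 [ 1.305 -0.933]
1.55 [ 1.398 -0.938]
```

play_rows(increments=[[[0.04,0,-0.085,0,0,0],[0.085,0,-0.165,0,0,0],[0.135,0,-0.245,0,0,0],[0.19,0,-0.32,0,0,0],[0.25,0,-0.395,0,0,0],[0.31,0,-0.465,0,0,0],[0.38,0,-0.53,0,0,0],[0.45,0,-0.59,0,0,0],[0.525,0,-0.645,0,0,0],[0.6,0,-0.7,0,0,0],[0.6,0,-0.7,0,0,0]]])

```text
clock: 24.95
ee_pos: [0.5446, 0.0943, 0.3031]
eef_rot: [3.141, -0.002, -0.008]
force: [-0.3, -2.2, -1.4]
gripper_width: 0.167
gripper_force: 14.0
```

play_rows(increments=[[[0.08,0,-0.045,0,0,0],[0.165,0,-0.09,0,0,0],[0.25,0,-0.125,0,0,0],[0.34,0,-0.16,0,0,0],[0.43,0,-0.185,0,0,0],[0.52,0,-0.205,0,0,0],[0.61,0,-0.22,0,0,0],[0.705,0,-0.235,0,0,0],[0.8,0,-0.24,0,0,0],[0.8,0,-0.24,0,0,0],[0.8,0,-0.24,0,0,0]]])

```text
clock: 26.05
ee_pos: [0.5846, 0.094, 0.3148]
eef_rot: [-3.141, -0.003, -0.008]
force: [-1.0, -2.2, -0.3]
gripper_width: 0.169
gripper_force: 14.0
```

play_rows(increments=[[[0,0,0,0,0,0],[0,0,0,0,0,0],[0,0,0,0,0,0],[0,0,0,0,0,0],[0,0,-0.3,0,0,0],[0,0,-0.7,0,0,0],[0,0,-1.2,0,0,0],[-0.3,0,-1.8,0,0,0],[-1.2,0,-2.0,0,0,0],[-2.0,0,-2.0,0,0,0],[-2.0,0,-2.0,0,0,0]]], jaw=34)

```text
clock: 27.15
ee_pos: [0.4796, 0.0953, 0.4147]
eef_rot: [-3.141, 0.003, -0.007]
force: [0.2, 0.3, -0.3]
gripper_width: 0.364
gripper_force: 0.0
```

```bash
python3 - <<'E'
from h import *
o=bot.observe(); print(o["ee_pos"],o["force"],o["clock"])
w=bot.capture("wrist")["color"][:300,60:460]; s=bot.capture("side")["color"][120:200,240:320]
s=cv2.resize(s,(400,400),interpolation=cv2.INTER_CUBIC); a=np.hstack([cv2.resize(w,(400,400)),s])
cv2.imwrite("pics/w6.png",a[:,:,::-1])
E
```

```text
[0.47963042 0.0952968  0.41466121] [ 0.16003237  0.26455691 -0.32509386] 27.15
```

View pics/w6.png

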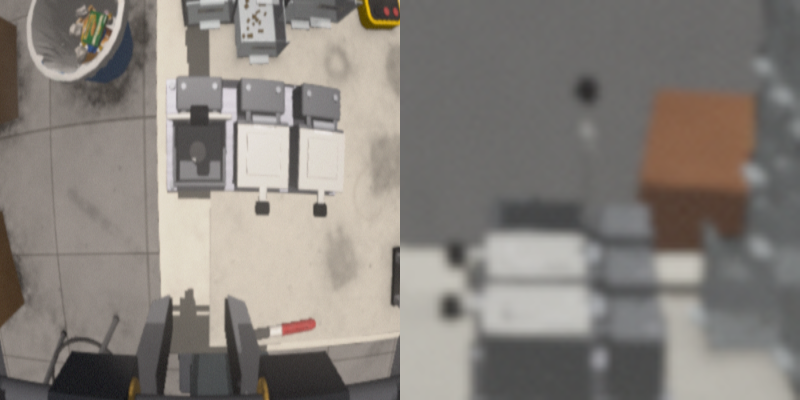

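The left lid stands upright, the middle and right lids are flat shut, the marker hasn't moved and the arm is clear. Handing in.

```bash
python3 -c "from bench import bot; print(bot.hand_in())"
```

```text
the job is handed in; nothing more can be done
None
```

The job is handed in: the left lid is the one that binds (at about 0.4 rad, pressed to only about 7 N) and now stands upright, and the middle and right lids are fully shut; hand-in returned no verdict.

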